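# Snap the control board into the microscope light source

## Task

Fit the green circuit board into the opened microscope light source: lift it by its finned block, lower it without dropping it over the four white snap posts with its white connector at the same end as the black socket block, and press it down at each corner until all four posts have clicked through and the board sits fully home on every shoulder. Leave the other things on the bench where they are, and let go of the board at the end.

Things in the scene. Friction and masses are not known exactly. Their poses are not given: they have to be found in the camera images.
- base: Opened microscope light source, a cream tray fixed to the bench: 220 (its x) x 170 (y) mm, floor 14 above the bench, rim 26 high. A black socket block (60 along y, top 42 above the bench) stands inside the rim at its +x end. Four white barbed standoffs rise from its floor at x = +-66, y = +-46. Origin: centre of its underside, on the bench; z up.
- board_block (a point): Centre of the dark finned metal block in the middle of the loose green circuit board (about 0.2 kg), which lies flat, components up, on a dark foam pad 12 mm high. Hold it by this block: 60 (board x) x 36 (y) x 34 tall. Board 160 (x) x 120 (y) x 4 thick, top face 17 below this point. White connector strip (12 x 56 x 12 tall) at its +x end; other parts stand at most 8 above the face.
- post_a (a point): Centre of the top of the shoulder of the standoff at the socket end, left (+x, +y) of the tray; axes as the tray's. All four: shoulder 19 mm across, its top 32 above the bench; above it a post 11.6 across with a coned tip (4 across) that ends 24 above the shoulder.
- post_b (a point): Centre of the top of the shoulder of the standoff at the socket end, right (+x, -y) of the tray; axes as the tray's. Each post has sprung barbs on its +y and -y sides, spread to 18.4 mm, which give way as the board is pushed down their slopes and snap out above it.
- post_c (a point): Centre of the top of the shoulder of the standoff at the other end, right (-x, -y) of the tray; axes as the tray's. A board just laid over the posts rests on the barbs, its underside about 10 mm above the shoulders.
- post_d (a point): Centre of the top of the shoulder of the standoff at the other end, left (-x, +y) of the tray; axes as the tray's.
- hole_a (a point): Centre, at the underside of the board, of the 14 mm square hole at its connector end, left (+x, +y), at x, y = +-66, +-46 on the board; belongs on post_a; axes as the board's (x towards the connector end).
- hole_b (a point): Centre, at the underside of the board, of the 14 mm square hole at its connector end, right (+x, -y), at x, y = +-66, +-46 on the board; belongs on post_b; axes as the board's (x towards the connector end).
- hole_c (a point): Centre, at the underside of the board, of the 14 mm square hole at its other end, right (-x, -y), at x, y = +-66, +-46 on the board; belongs on post_c; axes as the board's (x towards the connector end).
- hole_d (a point): Centre, at the underside of the board, of the 14 mm square hole at its other end, left (-x, +y), at x, y = +-66, +-46 on the board; belongs on post_d; axes as the board's (x towards the connector end).
- press_a (a point): Bare gold pad, 18 mm square, flat on the board's top face 28 mm from hole_a towards the middle along board x: the place to press that corner. About 6 to 12 N drives a corner over its barbs and 10 mm down; the opposite corner may rise as much meanwhile. The board is stiff, so the last two corners go down together, at up to about 20 N. Fully home, its top face is 4 mm above the shoulders. Press slowly: it gives way suddenly.
- press_b (a point): Bare gold pad, 18 mm square, flat on the board's top face 28 mm from hole_b towards the middle along board x: the place to press that corner.
- press_c (a point): Bare gold pad, 18 mm square, flat on the board's top face 28 mm from hole_c towards the middle along board x: the place to press that corner.
- press_d (a point): Bare gold pad, 18 mm square, flat on the board's top face 28 mm from hole_d towards the middle along board x: the place to press that corner.
- screwdriver: Bystander, to be left alone: orange-handled screwdriver, 190 long, lying roughly along world x (mm). Origin: near the middle of its length, at its underside.
- pot: Bystander, to be left alone: white specimen pot with an orange lid, 68 across, 55 tall (mm). Origin: centre of its underside.
- eyepiece: Bystander, to be left alone: black eyepiece standing on end, 38 across, 75 tall (mm). Origin: centre of its underside.
- objective: Bystander, to be left alone: steel objective lens standing on end, 32 across, 50 tall (mm). Origin: centre of its underside.
Not all that is in view belongs to the job. There is more than one size of the part that bears board_block; the job needs the largest.

How it is judged (in metres and radians):
On the way:
1. the board is lifted clear of the pad (height (world z) of board_block above 0.05 m), for 0.1 s.
At the end, for the whole second after the job is handed in: Each of the board's four holes is over its own post (hole_a on post_a and so on, within 4 mm sideways) and its underside is within 1.5 mm of that post's shoulder, which is below the barbs; the board is at rest (z of hole_a in the frame of post_a between -0.003 and 0.0015 m and horizontal distance between hole_a and post_a below 0.004 m and z of hole_b in the frame of post_b between -0.003 and 0.0015 m and horizontal distance between hole_b and post_b below 0.004 m and z of hole_c in the frame of post_c between -0.003 and 0.0015 m and horizontal distance between hole_c and post_c below 0.004 m and z of hole_d in the frame of post_d between -0.003 and 0.0015 m and horizontal distance between hole_d and post_d below 0.004 m and linear speed of board below 0.01 m/s); the robot touches nothing.
It fails at once if a bystander (screwdriver, pot, eyepiece, objective) is moved more than 30 mm (distance of any of screwdriver, pot, eyepiece, objective from where it was at the start of the episode above 0.03 m).
It fails at once if the board is dropped (falls free faster than 0.6 m/s, a fall of about 18 mm) (linear speed of board above 0.6 m/s and contact force between the fingers and board below 0.3 N).
It also fails if it takes over 59 s, if anything falls off the work surface, if the arm or the gripper's body presses on something with over 40 N, if the wrist force passes 120 N, or if a joint passes its speed limit or range.

## Robot

A 6-joint arm with a two-finger parallel gripper is mounted at the origin on the work surface. World frame = base frame: x ahead of the robot, y to its left, z up, the work surface at z = 0. Lengths are in mm, angles in rad, forces in N, time in s.
With the tool pointing down it reaches from about 275 to 1000 mm from the base axis. Payload 8.4 kg.
Tool frame: the origin (TCP) lies at the very end of the fingers, on their centre line; the grasp point (between the pads) lies 19 mm behind it; z points along the fingers, y is the direction in which the jaws open and shut (so a half turn about z gives the same grasp; the last joint's range is limited). The gripper opens to 85 mm and grips with 20 to 120 N. Pads are 22 mm wide; open, the fingers measure 114 mm over their backs; the gripper's body (76 mm by 85 mm) begins 54 mm behind the grasp point. The pads swing forward as they close: fully open they stand 13 mm farther back than shut.
Start: joints at [1.098, 0.353, 1.633, -0, 1.155, -0.002], TCP at [283.499, 557.007, 231.281] pointing down, gripper open.
Joint ranges: [-2.63, 2.63], [-0.92, 2.1], [0.06, 2.66], [-1.3, 4.44], [0, 2.69], [-3.02, 3.02]. Speed limits (rad/s): [2.22, 2.22, 2.79, 3.14, 3.14, 3.14].

## Interface

Orientations are given as [roll, pitch, yaw] about the fixed x, y, z axes, in that order (R = Rz(yaw) Ry(pitch) Rx(roll)).
In Python, from rig import r gives the robot as it stands.
- The arm moves only by the tool move_arm, never from a script. Its argument "increments" is a list of rows, each an object of numbers: "tx", "ty", "tz": the shift along the tool's x, y, z in cm; "rx", "ry", "rz": the turn, a rotation vector about the tool's x, y, z in degrees; "gripper": the gripper's target within -1 to 1 (fully open at 1, half-way at 0, shut at -1). A call has 1 to 12 rows; each row shifts and turns the commanded pose from where the row before left it, along the tool's axes as they then stand; what a row does not reach is not made up. A row lasts 1/10 s, in which the tool goes at most 50 mm and 8.59 degrees, less where a joint would pass 70% of its speed; a pose out of reach is approached as far as the arm can. A call is refused whole if a number of a shift passes 5 or a number of a turn 8.59, either way. A call with a gripper value outside its range is refused whole. The fingers move at their own pace and stop on an object; "squeeze" is the grip in N (left out, the last holds). Time passes only in rows, so rows that do not move let the fingers close. It gives the time, the measured TCP pose, the force and the opening at its end, in the units of the state.
- r.sense(): the state, without advancing time (a new reading comes with each control period).
- r.grab_frame(name): name is "scene" or "top" or "wrist"; returns (picture, depth): 400x640x3 uint8, red, green, blue; 400x640 float32, mm along the optical axis (not along the pixel's ray), 0 where there is no reading.
- r.camera_model(name): a dict with "fx", "fy", "cx", "cy" (pixels), "R" (3x3) and "t" (3): a world point X has camera coordinates R X + t; the wrist camera has in their place "hand_eye" (4x4, takes a point from camera to tool coordinates, whose origin is the TCP and whose axes are the flange's). Camera axes: x right, y down, z forward; pixel columns grow to the right and rows downward; lengths in mm; the calibration is good to about 2 mm. The wrist camera is an equidistant fisheye: a pixel r from the principal point sees the ray r / f radians off the axis. A picture is of the moment at which its call begins: read the wrist's pose just before it. camera_model takes no time and is no camera call.
- r.sign_off(): hands the job in, once; it reports no verdict.
Trained networks look in the newest picture that a camera, given by its name, has taken for a name from the list of things; names that differ only in an ending like _2 or _b are one class to them, and where a whole thing is asked for, a point or a joint stands for the part that bears it (a point fixed in the world has none). Each returns a list of dicts, best first, with "confidence" (0 to 1); they miss things now and then, are a little off and sometimes report something else, mostly with a low value. They report only what shows in the picture. A call takes as long as a camera call. They do not tell look-alikes from the thing itself.
- r.cut_out(query, camera): "mask" (400x640 bool, what is visible of it) and "bbox" ([left, top, right, bottom] in pixels, round what is visible of it).
- r.place_of(query, camera): "location" ([row, column] in pixels: a listed point, or the origin of a listed thing).
The state is a dict: "clock": time; "qpos": joint angles; "qvel": joint speeds; "joint_efforts": joint torques, N m; "eef_pos": TCP position; "tcp_rot": TCP orientation; "contact_force": force on the tool from outside, world axes, zero at the start; "wrist_torque": the same for the moment, N m; "opening": opening from 0.0 (shut) to 1.0 (fully open).
Only numpy, scipy, OpenCV 4.12 (cv2) and the standard library are available. Lean on these libraries where they do the work, as an engineer would, in place of code of your own. Each camera call takes 0.05 s, during which the arm holds its last target. There are 200 camera calls.

## Working session

There is one attempt and no reset: what is moved stays moved. The work goes in short steps, Python scripts to look and compute and a tool call to move; the robot and the scene stay as the last step left them, time stands still between calls to the robot, and variables do not carry over. Pictures are saved under pics/ and viewed, about 8 in all and at most 12, crops included, and the job is handed in when it is done.

Besides the shell and the picture viewer there is one more tool, called after ">>>" as a command line: name --argument value ..., lists and objects as JSON in quotes. move_arm: Moves the arm, as the interface text tells. Its arguments: {"type":"object","properties":{"increments":{"type":"array","items":{"type":"object","properties":{"tx":{"type":"number"},"ty":{"type":"number"},"tz":{"type":"number"},"rx":{"type":"number"},"ry":{"type":"number"},"rz":{"type":"number"},"gripper":{"type":"number"}}}},"squeeze":{"type":"number"}},"required":["increments"]}

```bash
mkdir -p pics; ls
cat > h.py <<'E'
import numpy as np, cv2
from rig import r
def w(cam,row,col,d):
    m=r.camera_model(cam); p=np.array([(col-m['cx'])/m['fx']*d,(row-m['cy'])/m['fy']*d,d])
    return np.array(m['R']).T@(p-np.array(m['t']))
def atz(cam,row,col,z):
    m=r.camera_model(cam);R=np.array(m['R']);c=-R.T@np.array(m['t'])
    v=R.T@np.array([(col-m['cx'])/m['fx'],(row-m['cy'])/m['fy'],1]); return c+v*(z-c[2])/v[2]
def save(n,im): cv2.imwrite('pics/'+n,cv2.cvtColor(im,cv2.COLOR_RGB2BGR))
E
python3 - <<'E'
from h import *
s=r.sense();print(s)
for c in('scene','top'):
    m=r.camera_model(c);print(c,m)
    im,d=r.grab_frame(c);save(c+'1.png',im);np.save(c+'d.npy',d)
for q in ['base','board_block','post_a','hole_a','press_a','screwdriver','pot','eyepiece','objective']:
    for x in r.place_of(q,'top'):
        a,b=x['location'];dd=d[int(a),int(b)];print(q,round(x['confidence'],2),np.round([a,b]),w('top',a,b,dd).round(1))
E
```

```text
pics
{'clock': 0.0, 'qpos': array([ 1.09757442e+00,  3.53629477e-01,  1.63414703e+00, -1.96386023e-05,
        1.15522032e+00, -2.37062645e-03]), 'qvel': array([-7.40819753e-04, -6.33862684e-04, -9.64714100e-04,  2.89666728e-04,
       -8.59283663e-05, -2.26557685e-03]), 'joint_efforts': array([-7.71098312e-04, -6.05266213e+01, -3.42043483e+01, -4.20838319e-05,
        9.49594803e-03,  2.01147822e-05]), 'eef_pos': array([283.29413742, 556.55869637, 230.56783625]), 'tcp_rot': array([-3.14018845e+00,  1.46270877e-05,  2.67074933e+00]), 'contact_force': array([ 0.08513346,  0.56155698, -0.58324961]), 'wrist_torque': array([ 0.00491295,  0.00539425, -0.00660927]), 'opening': 1.0048497161490622}
scene {'fx': 400.9171171238564, 'fy': 400.9171171238564, 'cx': 319.4644478517863, 'cy': 200.24257833798035, 'R': array([[ 0.3451883 ,  0.93853198, -0.00166017],
       [ 0.53993251, -0.20003125, -0.81759427],
       [-0.76767046,  0.28132759, -0.57579237]]), 't': array([-168.71786895, -225.63609379, 1507.5462878 ])}
top {'fx': 370.70696651284277, 'fy': 370.70696651284277, 'cx': 321.15697264877747,
[... 1179 characters left out ...]
.] [279.7 224.2   1.5]
press_a 0.7 [142. 261.] [683.9 155.7   5.5]
press_a 0.7 [296. 259.] [251.4 158.9   2.4]
press_a 0.64 [210. 223.] [491.2 254.6  22. ]
press_a 0.63 [117. 259.] [754.3 161.2   4.1]
press_a 0.63 [267. 248.] [332.1 190.1   5.6]
press_a 0.6 [225. 255.] [447.6 166.9  20.2]
press_a 0.56 [141. 237.] [685.  223.1   4.3]
press_a 0.56 [117. 238.] [753.6 220.    6.5]
press_a 0.29 [194. 313.] [532.9   7.1  23.5]
screwdriver 0.54 [193. 316.] [535.5   1.   28. ]
pot 0.62 [128. 308.] [708.3  19.6  57.2]
pot 0.51 [174. 360.] [ 587.4 -119.4   45. ]
eyepiece 0.81 [201. 159.] [515.3 431.4  25.7]
eyepiece 0.48 [213. 220.] [482.3 266.2  13.9]
objective 0.49 [179. 470.] [ 572.9 -424.    29.1]
```

Run:
```python
import cv2
im=cv2.imread('pics/top1.png')[90:310,130:500]
cv2.imwrite('pics/crop1.png',cv2.resize(im,(800,476),interpolation=cv2.INTER_CUBIC))
```

```text
(no output)
```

View pics/crop1.png

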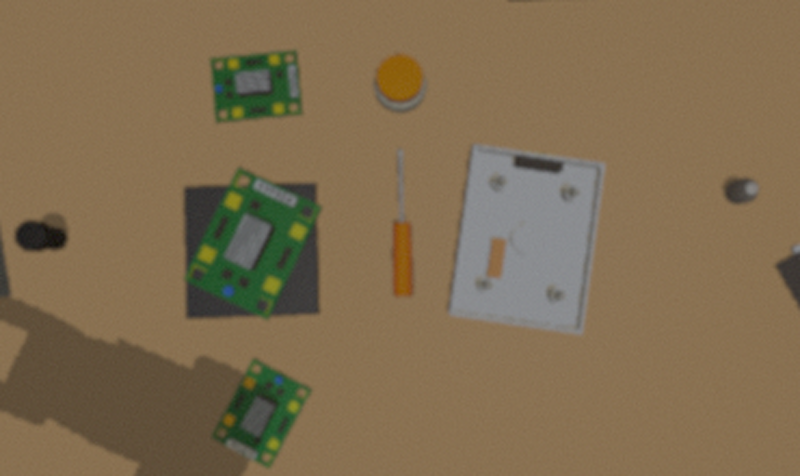

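View pics/scene1.png

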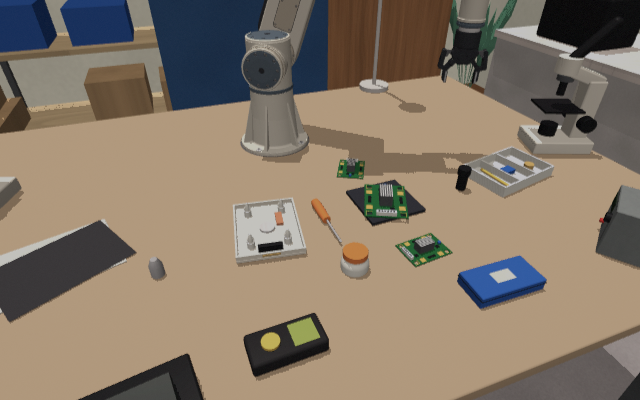

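Boards seen in the top picture: pad board (243,202), small ones at (251,280) and (252,127). The one lying on the dark foam pad at (243,202) is the largest and fits. Its connector points up/right (yaw about -28°), and the tray's socket is at its top (yaw about -8°). I'll move above it and look closely with the wrist camera.

>>> move_arm --increments '[{"tx":-3.7,"ty":-2.2},{"tx":-3.7,"ty":-2.2},{"tx":-3.7,"ty":-2.2},{"tx":-3.7,"ty":-2.2},{"tx":-3.7,"ty":-2.2},{"tx":-3.7,"ty":-2.2},{"tx":-3.7,"ty":-2.2},{"tx":-3.7,"ty":-2.2},{"tx":-3.7,"ty":-2.2},{"tx":-3.5,"ty":-2.2},{}]'

```text
invalid input
```

```bash
cat >> h.py <<'E'
from scipy.spatial.transform import Rotation as Ro
def tool(): 
    s=r.sense(); return np.array(s['eef_pos']),Ro.from_euler('xyz',s['tcp_rot']).as_matrix(),s
def wz(P,Rt,row,col,z):
    "wrist pixel to world at height z"
    m=r.camera_model('wrist');H=np.array(m['hand_eye'])
    u=np.array([col-m['cx'],row-m['cy']])/m['fx'];t=np.hypot(*u)
    v=np.r_[np.sin(t)*u/max(t,1e-9),np.cos(t)]
    v=Rt@H[:3,:3]@v; c=P+Rt@H[:3,3]
    return c+v*(z-c[2])/v[2]
def fit(A,B):
    "2D rigid A->B"
    a,b=A.mean(0),B.mean(0);U=(A-a).T@(B-b)
    th=np.arctan2(U[0,1]-U[1,0],U[0,0]+U[1,1]);c,s=np.cos(th),np.sin(th);R=np.array([[c,-s],[s,c]])
    t=b-R@a;return th,t,np.linalg.norm(A@R.T+t-B,axis=1)
C4=np.array([[66,46],[66,-46],[-66,-46],[-66,46.]])
E
python3 - <<'E'
from h import *
P,Rt,s=tool();print(P,s['tcp_rot'],s['contact_force'],s['clock'])
print(r.camera_model('wrist'))
im,d=r.grab_frame('wrist');save('w1.png',im)
for q,z in [('board_block',33),('hole_a',12),('press_a',16)]:
    for x in r.place_of(q,'wrist'):
        a,b=x['location'];print(q,round(x['confidence'],2),np.round([a,b]),wz(P,Rt,a,b,z).round(1))
E
```

```text
[283.49892667 557.00608679 231.27758996] [-3.14157803e+00  9.21344254e-06  2.67083353e+00] [ 0.47071728 -0.1708916   0.23955097] 0.55
{'fx': 309.70691628693146, 'fy': 309.70691628693146, 'cx': 322.965191158049, 'cy': 200.59061724202934, 'hand_eye': array([[ 5.48204129e-04, -9.45172388e-01, -3.26571364e-01,
         8.35562337e+01],
       [ 9.99999847e-01,  4.95993884e-04,  2.43145388e-04,
         8.09362250e-01],
       [-6.78369079e-05, -3.26571447e-01,  9.45172516e-01,
        -1.42814171e+02],
       [ 0.00000000e+00,  0.00000000e+00,  0.00000000e+00,
         1.00000000e+00]])}
board_block 0.86 [280. 124.] [290.8 205.3  33. ]
board_block 0.62 [372. 203.] [506.5 203.8  33. ]
hole_a 0.89 [385. 188.] [551.7 113.3  12. ]
hole_a 0.89 [249. 105.] [235.1 187.1  12. ]
hole_a 0.89 [254. 138.] [269.4 248.3  12. ]
hole_a 0.82 [300. 148.] [345.9 200.5  12. ]
hole_a 0.78 [298. 122.] [322.5 145.6  12. ]
press_a 0.88 [378. 186.] [527.6 129.9  16. ]
press_a 0.85 [286. 114.] [296.6 154.1  16. ]
press_a 0.75 [263. 138.] [281.9 240.1  16. ]
press_a 0.71 [292. 148.] [331.7 216.7  16. ]
press_a 0.65 [350. 174.] [453.7 168.8  16. ]
press_a 0.57 [260. 109.] [253.3 184.9  16. ]
press_a 0.25 [378. 202.] [535.5 168.4  16. ]
```

View pics/w1.png

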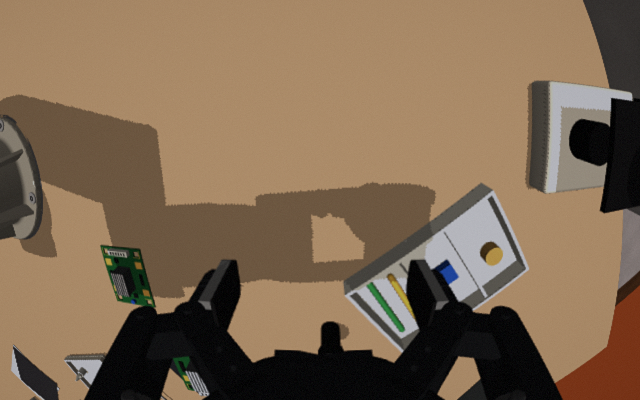

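The wrist picture is useful: the camera sits on tool +x. The move was refused, probably because of the empty row, so I'll retry with full rows.

>>> move_arm --increments '[{"tx":-4.1,"ty":-2.2,"tz":0},{"tx":-4.1,"ty":-2.2,"tz":0},{"tx":-4.1,"ty":-2.2,"tz":0},{"tx":-4.1,"ty":-2.2,"tz":0},{"tx":-4.1,"ty":-2.2,"tz":0},{"tx":-4.1,"ty":-2.2,"tz":0},{"tx":-4.1,"ty":-2.2,"tz":0},{"tx":-4.1,"ty":-2.2,"tz":0},{"tx":-4.1,"ty":-2.2,"tz":0},{"tx":-4.1,"ty":-2.2,"tz":0},{"tx":0,"ty":0,"tz":0},{"tx":0,"ty":0,"tz":0}]'

```text
invalid input
```

```bash
cat > look.py <<'E'
from h import *
import sys
def look(name,qs):
    P,Rt,s=tool();print(P.round(1),np.round(s['tcp_rot'],4),np.round(s['contact_force'],1),s['clock'])
    im,d=r.grab_frame('wrist');save(name,im);o={}
    for q,z in qs:
        o[q]=[]
        for x in r.place_of(q,'wrist'):
            a,b=x['location'];p=wz(P,Rt,a,b,z);o[q].append(p);print(q,round(x['confidence'],2),np.round([a,b]),p.round(1))
    return o,P,Rt,im,d
E
python3 - <<'E'
from look import *
look('w2.png',[('board_block',33),('hole_a',12),('press_a',16)])
E
```

```text
[283.5 557.  231.3] [-3.1416  0.      2.6708] [-0.5  0.7  0.2] 0.75
board_block 0.79 [377. 203.] [518.7 194.3  33. ]
board_block 0.68 [285. 124.] [298.1 197.2  33. ]
board_block 0.31 [384. 190.] [529.4 149.5  33. ]
hole_a 0.92 [253. 140.] [269.1 252.1  12. ]
hole_a 0.92 [298. 122.] [322.5 145.6  12. ]
hole_a 0.91 [382. 192.] [543.6 132.3  12. ]
hole_a 0.89 [300. 147.] [343.6 199.7  12. ]
hole_a 0.68 [252. 108.] [241.9 190.6  12. ]
press_a 0.95 [378. 183.] [525.2 124.5  16. ]
press_a 0.93 [296. 150.] [337.8 216.2  16. ]
press_a 0.74 [261. 108.] [253.8 182.5  16. ]
press_a 0.69 [268. 140.] [290.6 236.8  16. ]
press_a 0.64 [354. 175.] [462.  161.6  16. ]
press_a 0.59 [289. 114.] [299.7 147.9  16. ]
```

View pics/w2.png

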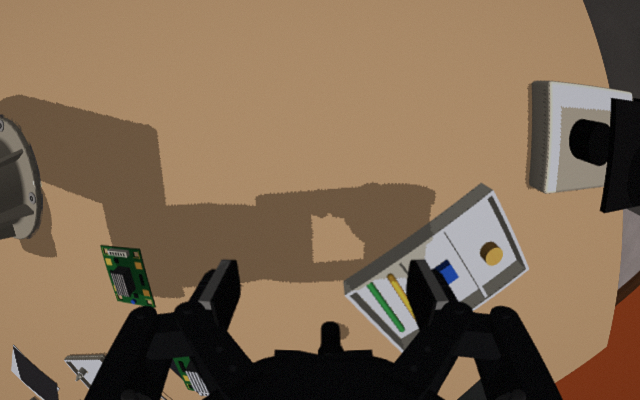

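Refused again and the view is unchanged. I'll try with every field present.

>>> move_arm --increments '[{"tx":-4.1,"ty":-2.2,"tz":0,"rx":0,"ry":0,"rz":0,"gripper":1},{"tx":-4.1,"ty":-2.2,"tz":0,"rx":0,"ry":0,"rz":0,"gripper":1},{"tx":-4.1,"ty":-2.2,"tz":0,"rx":0,"ry":0,"rz":0,"gripper":1},{"tx":-4.1,"ty":-2.2,"tz":0,"rx":0,"ry":0,"rz":0,"gripper":1},{"tx":-4.1,"ty":-2.2,"tz":0,"rx":0,"ry":0,"rz":0,"gripper":1}]'

```text
clock: 1.45
eef_pos: [417.1, 364.5, 231.5]
tcp_rot: [3.141, 0.0, 2.671]
contact_force: [1.1, 1.2, -0.3]
opening: 1.001
```

>>> move_arm --increments '[{"tx":-4.1,"ty":-2.2,"tz":0,"rx":0,"ry":0,"rz":0,"gripper":1},{"tx":-4.1,"ty":-2.2,"tz":0,"rx":0,"ry":0,"rz":0,"gripper":1},{"tx":-4.1,"ty":-2.2,"tz":0,"rx":0,"ry":0,"rz":0,"gripper":1},{"tx":-4.1,"ty":-2.2,"tz":0,"rx":0,"ry":0,"rz":0,"gripper":1},{"tx":-4.1,"ty":-2.2,"tz":0,"rx":0,"ry":0,"rz":0,"gripper":1},{"tx":0,"ty":0,"tz":0,"rx":0,"ry":0,"rz":0,"gripper":1}]'

```text
clock: 2.05
eef_pos: [551.9, 170.8, 231.5]
tcp_rot: [-3.141, 0.002, 2.667]
contact_force: [0.4, 0.1, 0.2]
opening: 0.996
```

Run:
```python
from look import *
look('w3.png',[('board_block',33),('hole_a',12),('press_a',16)])
```

```text
[551.9 170.8 231.5] [-3.1414e+00  2.0000e-03  2.6667e+00] [0.4 0.1 0.2] 2.05
board_block 0.69 [131. 323.] [511.4 192.   33. ]
board_block 0.59 [267. 392.] [706.4 193.7  33. ]
board_block 0.38 [282. 157.] [ 584.7 -121.5   33. ]
hole_a 0.85 [291. 374.] [746.1 153.9  12. ]
hole_a 0.85 [260. 429.] [735.8 244.3  12. ]
hole_a 0.8 [261. 355.] [686.2 151.   12. ]
hole_a 0.78 [ 18. 258.] [356.8 187.3  12. ]
hole_a 0.75 [ 77. 363.] [477.2 261.4  12. ]
hole_a 0.74 [188. 287.] [555.3 119.9  12. ]
hole_a 0.68 [ 78. 283.] [436.2 179.5  12. ]
hole_a 0.62 [ 19. 207.] [322.  134.1  12. ]
hole_a 0.6 [182. 362.] [590.4 205.8  12. ]
press_a 0.94 [237. 401.] [680.  221.5  16. ]
press_a 0.86 [260. 363.] [686.8 162.1  16. ]
press_a 0.85 [274. 417.] [747.3 221.1  16. ]
press_a 0.72 [168. 281.] [528.9 127.7  16. ]
press_a 0.72 [  4. 207.] [306.  142.9  16. ]
press_a 0.7 [162. 364.] [567.8 218.   16. ]
press_a 0.67 [ 94. 364.] [495.  253.2  16. ]
press_a 0.63 [100. 283.] [458.7 167.7  16. ]
press_a 0.61 [289. 389.] [750.7 175.   16. ]
```

View pics/w3.png

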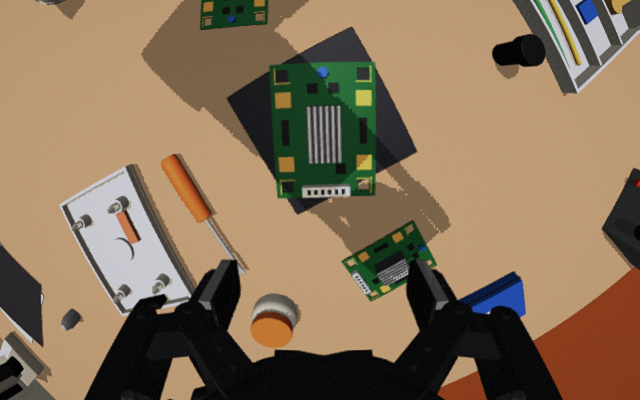

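Run:
```python
from look import *
H=np.array([[590.4,205.8],[555.3,119.9],[436.2,179.5],[477.2,261.4]])
Q=np.array([[567.8,218],[528.9,127.7],[458.7,167.7],[495,253.2]])
P4=C4*[38/66,1]
for th,t,e in (fit(C4,H),fit(P4,Q),fit(np.r_[C4,P4],np.r_[H,Q])): print(np.degrees(th),t,e.round(1))
# wrist depth check
P,Rt,s=tool();im,d=r.grab_frame('wrist');print(s['clock'],d[131,323],d[110,380],d[100,312])
# block edge: fin segmentation at z=50
m=r.cut_out('board_block','wrist')
for x in m: print(x['confidence'],x['bbox'])
```

```text
-25.720774519002656 [514.775 191.65 ] [4.  2.  1.1 2. ]
-25.04157177804142 [512.6  191.65] [1.5 6.3 1.6 4.6]
-25.47055716171137 [513.6875 191.65  ] [2.8 2.6 2.1 3.3 1.2 6.1 1.5 5.6]
2.25 317.4463 346.69867 339.13644
0.96 [269.4, 67.2, 372.8, 200.1]
0.92 [200.5, 1.6, 265.3, 35.7]
0.66 [340.3, 226.1, 432.6, 305.0]
```

```bash
cat >> h.py <<'E'
def gold(im,P,Rt,z,guess,rad=20):
    "centroids of gold pads nearest guessed world xy"
    hsv=cv2.cvtColor(cv2.medianBlur(im,3),cv2.COLOR_RGB2HSV)
    m=cv2.inRange(hsv,(15,90,110),(32,255,255))
    n,l,st,ce=cv2.connectedComponentsWithStats(m)
    out=[]
    W=[(wz(P,Rt,c[1],c[0],z)[:2],s[4]) for c,s in zip(ce[1:],st[1:]) if s[4]>40]
    for g in guess:
        k=min(W,key=lambda q:np.linalg.norm(q[0]-g));out.append(k[0]);print('pad',k[0].round(1),k[1],np.linalg.norm(k[0]-g).round(1))
    return np.array(out)
E
python3 - <<'E'
from h import *
P,Rt,s=tool();im=cv2.cvtColor(cv2.imread('pics/w3.png'),cv2.COLOR_BGR2RGB)
P4=C4*[38/66,1]
c,sn=np.cos(-.445),np.sin(-.445);g=P4@np.array([[c,sn],[-sn,c]])+[513.7,191.7]
Q=gold(im,P,Rt,16,g);th,t,e=fit(P4,Q);print(np.degrees(th),t,e)
hsv=cv2.cvtColor(im,cv2.COLOR_RGB2HSV)
m=cv2.inRange(hsv,(45,80,30),(85,255,255));m[:50]=0;m[212:]=0
cs=max(cv2.findContours(m,0,2)[0],key=cv2.contourArea)
W=np.array([wz(P,Rt,p[0][1],p[0][0],16)[:2] for p in cs],np.float32)
print(cv2.minAreaRect(W))
E
```

```text
pad [563.4 223.6] 214 8.1
pad [523.8 140.4] 217 7.9
pad [455.1 172.7] 241 7.6
pad [494.1 256.4] 212 8.5
-25.235393601079323 [509.10733969 198.2860793 ] [0.34804407 0.14748171 0.16393276 0.42014996]
((509.0540771484375, 198.17385864257812), (121.63104248046875, 161.59246826171875), 65.04876708984375)
```

Run:
```python
from h import *
P,Rt,s=tool();print(P,s['tcp_rot'],np.abs(s['qvel']).max());im,d=r.grab_frame('wrist')
P4=C4*[38/66,1]
c,sn=np.cos(-.445),np.sin(-.445);g=P4@np.array([[c,sn],[-sn,c]])+[511,195]
Q=gold(im,P,Rt,16,g);th,t,e=fit(P4,Q);print(np.degrees(th),t,e)
hsv=cv2.cvtColor(im,cv2.COLOR_RGB2HSV)
m=cv2.inRange(hsv,(45,80,30),(85,255,255));m[:50]=0;m[212:]=0
cs=max(cv2.findContours(m,0,2)[0],key=cv2.contourArea)
W=np.array([wz(P,Rt,p[0][1],p[0][0],16)[:2] for p in cs],np.float32)
print(cv2.minAreaRect(W),r.sense()['clock'])
```

```text
[548.4316657  176.0315102  231.27830854] [-3.14158668e+00 -2.73745114e-04  2.67233093e+00] 0.00503104898379927
pad [567.2 218.3] 211 2.8
pad [527.9 134.8] 220 3.3
pad [459.2 167.5] 232 3.3
pad [498.7 250.8] 223 3.1
-25.340658656143027 [513.23494034 192.84287415] [0.20558459 0.2116015  0.07974251 0.19571555]
((512.8792724609375, 192.72584533691406), (121.6163330078125, 160.7156219482422), 64.76424407958984) 2.4
```

Re-measuring once the arm had settled gives four gold pads fitting to 0.2 mm: board centre (513.1, 192.8), yaw -25.3°. Now descending and gripping.

>>> move_arm --increments '[{"tx":2,"ty":-0.05,"tz":3,"rx":0,"ry":0,"rz":-0.8,"gripper":1},{"tx":1.9,"ty":-0.05,"tz":4,"rx":0,"ry":0,"rz":-0.8,"gripper":1},{"tx":0,"ty":0,"tz":4.5,"rx":0,"ry":0,"rz":0,"gripper":1},{"tx":0,"ty":0,"tz":4.5,"rx":0,"ry":0,"rz":0,"gripper":1},{"tx":0,"ty":0,"tz":3.3,"rx":0,"ry":0,"rz":0,"gripper":1},{"tx":0,"ty":0,"tz":1.5,"rx":0,"ry":0,"rz":0,"gripper":1},{"tx":0,"ty":0,"tz":0,"rx":0,"ry":0,"rz":0,"gripper":1},{"tx":0,"ty":0,"tz":0,"rx":0,"ry":0,"rz":0,"gripper":1}]'

```text
clock: 3.2
eef_pos: [514.4, 192.2, 24.3]
tcp_rot: [3.141, 0.001, 2.699]
contact_force: [-0.2, 1.3, 0.0]
opening: 1.004
```

>>> move_arm --increments '[{"tx":0,"ty":0,"tz":0,"rx":0,"ry":0,"rz":0,"gripper":-1},{"tx":0,"ty":0,"tz":0,"rx":0,"ry":0,"rz":0,"gripper":-1},{"tx":0,"ty":0,"tz":0,"rx":0,"ry":0,"rz":0,"gripper":-1},{"tx":0,"ty":0,"tz":0,"rx":0,"ry":0,"rz":0,"gripper":-1},{"tx":0,"ty":0,"tz":0,"rx":0,"ry":0,"rz":0,"gripper":-1},{"tx":0,"ty":0,"tz":0,"rx":0,"ry":0,"rz":0,"gripper":-1},{"tx":0,"ty":0,"tz":0,"rx":0,"ry":0,"rz":0,"gripper":-1},{"tx":0,"ty":0,"tz":0,"rx":0,"ry":0,"rz":0,"gripper":-1}]' --squeeze 60

```text
clock: 4.0
eef_pos: [514.4, 191.6, 24.4]
tcp_rot: [3.141, 0.001, 2.699]
contact_force: [-0.6, -0.2, 9.3]
opening: 0.408
```

>>> move_arm --increments '[{"tx":0,"ty":0,"tz":-0.5,"rx":0,"ry":0,"rz":0,"gripper":-1},{"tx":0,"ty":0,"tz":-1.5,"rx":0,"ry":0,"rz":0,"gripper":-1},{"tx":0,"ty":0,"tz":-3,"rx":0,"ry":0,"rz":0,"gripper":-1},{"tx":0,"ty":0,"tz":-3,"rx":0,"ry":0,"rz":0,"gripper":-1},{"tx":0,"ty":0,"tz":-3,"rx":0,"ry":0,"rz":0,"gripper":-1},{"tx":0,"ty":0,"tz":-3,"rx":0,"ry":0,"rz":0,"gripper":-1},{"tx":0,"ty":0,"tz":0,"rx":0,"ry":0,"rz":0,"gripper":-1},{"tx":0,"ty":0,"tz":0,"rx":0,"ry":0,"rz":0,"gripper":-1}]'

```text
clock: 4.8
eef_pos: [513.9, 191.5, 164.0]
tcp_rot: [3.14, 0.001, 2.699]
contact_force: [-0.3, -0.1, -2.6]
opening: 0.409
```

Run:
```python
from look import *
o,P,Rt,im,d=look('w4.png',[('post_a',32)])
```

```text
[513.9 191.5 164. ] [3.1405e+00 1.1000e-03 2.6987e+00] [-0.3 -0.1 -2.6] 4.8
post_a 0.8 [250.  90.] [ 458.9 -107.8   32. ]
post_a 0.75 [262.  55.] [ 444.5 -201.3   32. ]
post_a 0.74 [334. 105.] [ 577.8 -208.4   32. ]
post_a 0.58 [330. 141.] [ 588.2 -123.    32. ]
post_a 0.49 [184. 411.] [545.6 269.8  32. ]
```

View pics/w4.png

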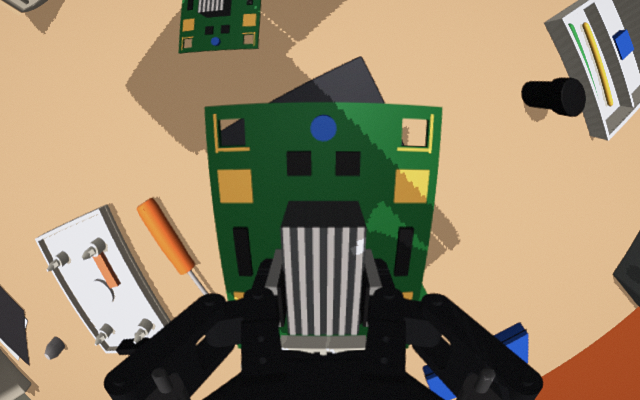

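The board hangs level in the fingers, with its blue part and rear holes (225,130) and (415,130) visible. The tray is at left with its posts around (90,250), (55,262), (105,334) and (141,330). Next I'll move beyond the tray (+x side), so the camera looks straight down on it past the board's rear edge.

>>> move_arm --increments '[{"tx":0,"ty":0,"tz":-4.5,"rx":0,"ry":0,"rz":-6.3,"gripper":-1},{"tx":0,"ty":0,"tz":-5,"rx":0,"ry":0,"rz":-6.3,"gripper":-1},{"tx":0,"ty":0,"tz":-5,"rx":0,"ry":0,"rz":-6.2,"gripper":-1},{"tx":-2,"ty":-3.5,"tz":0,"rx":0,"ry":0,"rz":0,"gripper":-1},{"tx":-2,"ty":-3.5,"tz":0,"rx":0,"ry":0,"rz":0,"gripper":-1},{"tx":-2,"ty":-3.5,"tz":0,"rx":0,"ry":0,"rz":0,"gripper":-1},{"tx":-2,"ty":-3.5,"tz":0,"rx":0,"ry":0,"rz":0,"gripper":-1},{"tx":-2,"ty":-3.5,"tz":0,"rx":0,"ry":0,"rz":0,"gripper":-1},{"tx":-2,"ty":-3.5,"tz":0,"rx":0,"ry":0,"rz":0,"gripper":-1},{"tx":-2,"ty":-3.5,"tz":0,"rx":0,"ry":0,"rz":0,"gripper":-1},{"tx":-2,"ty":-3.5,"tz":0,"rx":0,"ry":0,"rz":0,"gripper":-1},{"tx":-2,"ty":-3.5,"tz":0,"rx":0,"ry":0,"rz":0,"gripper":-1}]'

```text
clock: 6.1
eef_pos: [656.3, -143.5, 305.9]
tcp_rot: [3.141, -0.004, 3.027]
contact_force: [0.0, -0.8, -3.3]
opening: 0.414
```

>>> move_arm --increments '[{"tx":-2,"ty":-3.5,"tz":0,"rx":0,"ry":0,"rz":0,"gripper":-1},{"tx":0,"ty":0,"tz":-1.5,"rx":0,"ry":0,"rz":0,"gripper":-1},{"tx":0,"ty":0,"tz":0,"rx":0,"ry":0,"rz":0,"gripper":-1},{"tx":0,"ty":0,"tz":0,"rx":0,"ry":0,"rz":0,"gripper":-1}]'

```text
clock: 6.5
eef_pos: [672.0, -178.4, 322.0]
tcp_rot: [3.141, -0.002, 3.027]
contact_force: [-0.6, -0.7, -2.9]
opening: 0.406
```

Run:
```python
from look import *
o,P,Rt,im,d=look('w5.png',[('post_a',32)])
# top camera of posts, and board pads in wrist frame
g=np.array([P[:2]+Rt[:2,:2]@np.array(v) for v in ([38+1.5,46],[38+1.5,-46.])])
z=P[2]-24.4+16
Q=gold(im,P,Rt,z,g);print('pads in tool',(Q-P[:2])@Rt[:2,:2],r.sense()['clock'])
```

```text
[ 672.  -178.4  322. ] [ 3.1410e+00 -1.7000e-03  3.0271e+00] [-0.6 -0.7 -2.9] 6.5
post_a 0.82 [ 91. 289.] [ 574.3 -212.9   32. ]
post_a 0.64 [ 94. 355.] [ 587.7 -123.1   32. ]
post_a 0.63 [  2. 292.] [ 446.5 -194.3   32. ]
post_a 0.62 [  4. 359.] [ 459.8 -103.2   32. ]
pad [ 638.3 -127.7] 1089 0.6
pad [ 627.9 -219.1] 1079 0.6
pads in tool [[ 39.20005783  46.52165513]
 [ 39.1534698  -45.48286055]] 6.6
```

View pics/w5.png

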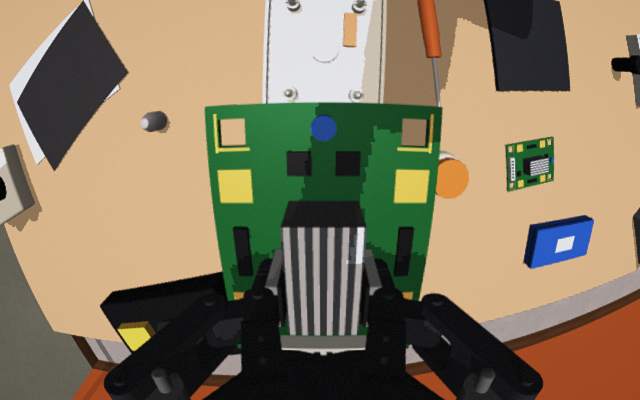

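>>> move_arm --increments '[{"tx":0,"ty":0,"tz":4,"rx":0,"ry":0,"rz":0,"gripper":-1},{"tx":0,"ty":0,"tz":4,"rx":0,"ry":0,"rz":0,"gripper":-1},{"tx":0,"ty":0,"tz":4,"rx":0,"ry":0,"rz":0,"gripper":-1},{"tx":0,"ty":0,"tz":4,"rx":0,"ry":0,"rz":0,"gripper":-1},{"tx":0,"ty":0,"tz":0,"rx":0,"ry":0,"rz":0,"gripper":-1},{"tx":0,"ty":0,"tz":0,"rx":0,"ry":0,"rz":0,"gripper":-1},{"tx":0,"ty":0,"tz":0,"rx":0,"ry":0,"rz":0,"gripper":-1}]'

```text
clock: 7.3
eef_pos: [673.9, -179.1, 166.1]
tcp_rot: [-3.141, 0.004, 3.027]
contact_force: [-0.4, 0.4, -2.6]
opening: 0.408
```

Run:
```python
from look import *
H=np.array([[587.7,-123.1],[574.3,-212.9],[446.5,-194.3],[459.8,-103.2]])
th,t,e=fit(C4,H);print(np.degrees(th),t,e)
o,P,Rt,im,d=look('w6.png',[('post_a',32)])
P2,_,s=tool();print(P,P2)
cv2.imwrite('pics/w6c.png',cv2.resize(im[0:130,220:420,::-1],None,fx=4,fy=4,interpolation=cv2.INTER_CUBIC))
```

```text
-8.507547492114949 [ 517.075 -158.375] [1.52346134 1.44341768 1.51659979 1.19640785]
[ 673.9 -179.1  166.1] [-3.141   0.0037  3.0274] [-0.4  0.4 -2.6] 7.3
post_a 0.71 [ 86. 272.] [ 575.2 -212.    32. ]
post_a 0.57 [ 87. 374.] [ 586.4 -123.7   32. ]
[ 673.94241268 -179.10067403  166.05741217] [ 673.92567743 -179.30783413  166.17311426]
```

View pics/w6c.png

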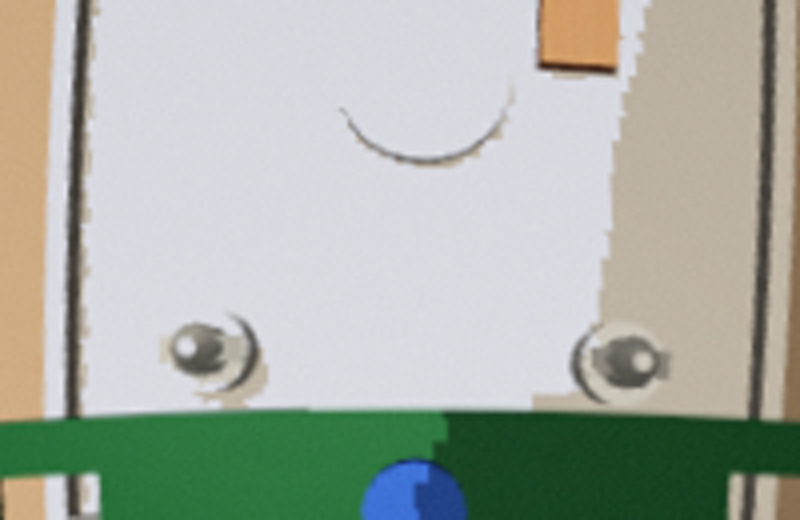

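Run:
```python
from h import *
from scipy.spatial.transform import Rotation as Ro
P=np.array([673.94,-179.1,166.06]);Rt=Ro.from_euler('xyz',[-3.141,.0037,3.0274]).as_matrix()
for n,rc,z in [('b sh',(88.9,273.7),32),('a sh',(90.2,374.2),32),('b tip',(86.7,266.7),56),('a tip',(90.5,380.7),56)]: print(n,wz(P,Rt,*rc,z).round(1))
```

```text
b sh [ 578.3 -211.4   32. ]
a sh [ 589.4 -123.5   32. ]
b tip [ 576.7 -213.1   56. ]
a tip [ 590.2 -122.1   56. ]
```

>>> move_arm --increments '[{"tx":2,"ty":0,"tz":0,"rx":0,"ry":0,"rz":0,"gripper":-1},{"tx":3,"ty":0,"tz":0,"rx":0,"ry":0,"rz":-1,"gripper":-1},{"tx":3,"ty":0,"tz":0,"rx":0,"ry":0,"rz":0,"gripper":-1},{"tx":3,"ty":0,"tz":0,"rx":0,"ry":0,"rz":0,"gripper":-1},{"tx":1.5,"ty":0,"tz":0,"rx":0,"ry":0,"rz":0,"gripper":-1},{"tx":0,"ty":0,"tz":0,"rx":0,"ry":0,"rz":0,"gripper":-1},{"tx":0,"ty":0,"tz":0,"rx":0,"ry":0,"rz":0,"gripper":-1},{"tx":0,"ty":0,"tz":0,"rx":0,"ry":0,"rz":0,"gripper":-1}]'

```text
clock: 8.2
eef_pos: [549.7, -166.4, 164.3]
tcp_rot: [-3.141, 0.003, 3.044]
contact_force: [0.3, 0.1, -3.3]
opening: 0.41
```

Run:
```python
from look import *
o,P,Rt,im,d=look('w7.png',[('post_a',32)])
P2,R2,s=tool();print(P,P2,s['tcp_rot'])
im,d=r.grab_frame('wrist');save('w7b.png',im)
cv2.imwrite('pics/w7c.png',cv2.resize(im[0:130,220:420,::-1],None,fx=4,fy=4,interpolation=cv2.INTER_CUBIC))
```

```text
[ 549.7 -166.4  164.3] [-3.1411e+00  2.5000e-03  3.0444e+00] [ 0.3  0.1 -3.3] 8.2
post_a 0.91 [ 81. 277.] [ 447.8 -196.2   32. ]
post_a 0.63 [ 83. 383.] [ 458.4 -103.9   32. ]
[ 549.66115564 -166.39285868  164.29612419] [ 549.14473002 -166.22873017  163.63773669] [-3.14137734e+00  1.08280122e-03  3.04449239e+00]
```

View pics/w7c.png

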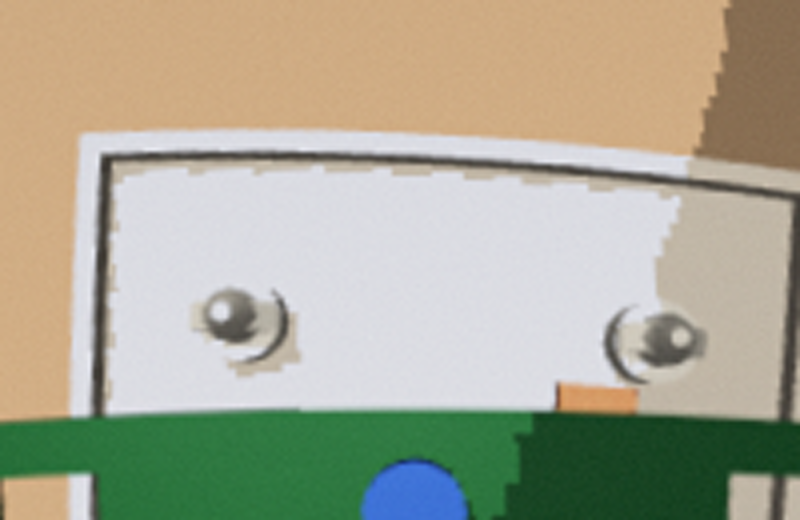

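Run:
```python
from h import *
P=np.array([549.1,-166.2,163.6]);Rt=Ro.from_euler('xyz',[-3.1414,.0011,3.0445]).as_matrix()
P0=np.array([673.94,-179.1,166.06]);R0=Ro.from_euler('xyz',[-3.141,.0037,3.0274]).as_matrix()
f=lambda L,P,R:np.array([wz(P,R,*rc,z)[:2] for rc,z in L])
S=np.r_[f([((90.2,373.2),32),((88.7,274.2),32)],P0,R0),f([((80.5,281.75),32),((85.75,381.5),32)],P,Rt)]
T=np.r_[f([((90.5,380.4),56),((86.9,267.2),56)],P0,R0),f([((78.4,276),56),((84.6,389.5),56)],P,Rt)]
for n,X in('sh',S),('tip',T):
    th,t,e=fit(C4,X);print(n,X.round(1).tolist(),np.degrees(th).round(2),t.round(1),e.round(1))
# depth-based: shoulders from wrist depth? current pose
P2,R2,s=tool();print(P2.round(1),np.round(s['tcp_rot'],4),s['clock'])
```

```text
sh [[589.4, -124.4], [578.2, -210.9], [447.3, -191.8], [459.7, -105.5]] -8.14 [ 518.6 -158.2] [2.7 2.2 2.6 2.2]
tip [[590.2, -122.4], [576.9, -212.8], [446.6, -193.2], [459.6, -103.4]] -8.37 [ 518.3 -157.9] [0.4 0.3 0.7 0.6]
[ 548.9 -166.1  163.4] [-3.1415e+00  5.0000e-04  3.0445e+00] 8.35
```

Post tips fit to 0.6 mm: tray centre (518.4, -158.0), yaw -8.4°. The board's offset in the hand is (1.2, 0.5) mm. I'll line up above the posts and look through the rear holes.

>>> move_arm --increments '[{"tx":0,"ty":0,"tz":0,"rx":0,"ry":0,"rz":2.8,"gripper":-1},{"tx":1.5,"ty":0.15,"tz":1,"rx":0,"ry":0,"rz":0,"gripper":-1},{"tx":1.5,"ty":0.15,"tz":2,"rx":0,"ry":0,"rz":0,"gripper":-1},{"tx":0,"ty":0,"tz":2,"rx":0,"ry":0,"rz":0,"gripper":-1},{"tx":0,"ty":0,"tz":2,"rx":0,"ry":0,"rz":0,"gripper":-1},{"tx":0,"ty":0,"tz":1.5,"rx":0,"ry":0,"rz":0,"gripper":-1},{"tx":0,"ty":0,"tz":0,"rx":0,"ry":0,"rz":0,"gripper":-1},{"tx":0,"ty":0,"tz":0,"rx":0,"ry":0,"rz":0,"gripper":-1},{"tx":0,"ty":0,"tz":0,"rx":0,"ry":0,"rz":0,"gripper":-1}]'

```text
clock: 9.25
eef_pos: [519.7, -159.0, 79.1]
tcp_rot: [-3.141, 0.001, 2.995]
contact_force: [0.1, 0.5, -2.8]
opening: 0.407
```

Run:
```python
from look import *
r.grab_frame('scene');r.grab_frame('scene')
P,Rt,s=tool();print(P.round(1),np.round(s['tcp_rot'],4),np.round(s['contact_force'],1),s['clock'])
im,d=r.grab_frame('wrist');save('w8.png',im)
a=im[100:170,190:290];b=im[100:170,370:470]
c=np.hstack([cv2.resize(x,None,fx=4,fy=4,interpolation=cv2.INTER_CUBIC) for x in (a,b)]);save('w8c.png',c)
```

```text
[ 519.6 -158.9   79.2] [-3.1413e+00  1.6000e-03  2.9955e+00] [-0.3 -0.3 -2.5] 9.35
```

View pics/w8c.png

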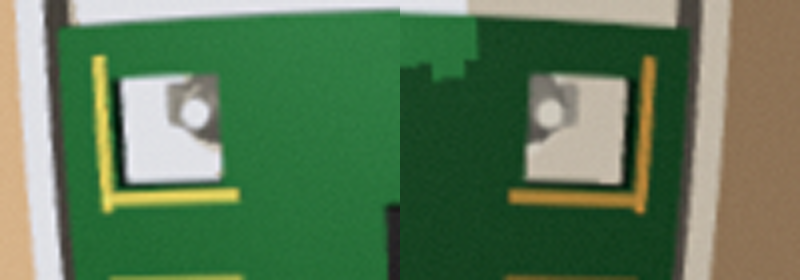

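Run:
```python
from h import *
P,Rt,s=tool()
for rc,tg in (((128,238.75),(67.2,-45.5)),((128,407.5),(67.2,46.5))):
    p=wz(P,Rt,*rc,56); print(p.round(1),((p-P)@Rt).round(1),tg)
# hole top-face corners
for col in (190+118/4,190+222/4,370+125/4,370+228/4):
  for row in (100+75/4,100+185/4):
    print(col,row,((wz(P,Rt,row,col,P[2]-8.4)-P)@Rt)[:2].round(1),((wz(P,Rt,row,col,P[2]-12.4)-P)@Rt)[:2].round(1))
```

```text
[ 445.6 -193.9   56. ] [ 67.9 -45.4  23. ] (67.2, -45.5)
[ 459.  -102.8   56. ] [68.  46.7 23. ] (67.2, 46.5)
219.5 118.75 [ 74.5 -51.3] [ 74.3 -52.7]
219.5 146.25 [ 60.4 -52.2] [ 59.8 -53.6]
245.5 118.75 [ 73.8 -37.7] [ 73.6 -38.7]
245.5 146.25 [ 59.9 -38.3] [ 59.3 -39.3]
401.25 118.75 [73.9 39.2] [73.6 40.2]
401.25 146.25 [60.  39.8] [59.4 40.9]
427.0 118.75 [74.6 52.7] [74.3 54.1]
427.0 146.25 [60.5 53.6] [59.9 55. ]
```

Tips agree with the holes to within 0.8 mm (c and d both seen through their holes, near (239,128) and (407,128)). I'll shift +0.5 mm in tool x and lower.

>>> move_arm --increments '[{"tx":0.06,"ty":0,"tz":0.5,"rx":0,"ry":0,"rz":0,"gripper":-1},{"tx":0,"ty":0,"tz":0.5,"rx":0,"ry":0,"rz":0,"gripper":-1},{"tx":0,"ty":0,"tz":0.5,"rx":0,"ry":0,"rz":0,"gripper":-1},{"tx":0,"ty":0,"tz":0.3,"rx":0,"ry":0,"rz":0,"gripper":-1},{"tx":0,"ty":0,"tz":0.2,"rx":0,"ry":0,"rz":0,"gripper":-1},{"tx":0,"ty":0,"tz":0,"rx":0,"ry":0,"rz":0,"gripper":-1},{"tx":0,"ty":0,"tz":0,"rx":0,"ry":0,"rz":0,"gripper":-1}]'

```text
clock: 10.1
eef_pos: [518.3, -158.7, 58.3]
tcp_rot: [-3.142, -0.0, 2.995]
contact_force: [-0.5, 0.9, -3.7]
opening: 0.411
```

>>> move_arm --increments '[{"tx":0,"ty":0,"tz":0.1,"rx":0,"ry":0,"rz":0,"gripper":-1},{"tx":0,"ty":0,"tz":0.1,"rx":0,"ry":0,"rz":0,"gripper":-1},{"tx":0,"ty":0,"tz":0.1,"rx":0,"ry":0,"rz":0,"gripper":-1},{"tx":0,"ty":0,"tz":0,"rx":0,"ry":0,"rz":0,"gripper":-1},{"tx":0,"ty":0,"tz":0,"rx":0,"ry":0,"rz":0,"gripper":-1}]'

```text
clock: 10.6
eef_pos: [518.2, -158.6, 55.3]
tcp_rot: [3.142, -0.0, 2.995]
contact_force: [-0.3, 0.8, -2.7]
opening: 0.411
```

>>> move_arm --increments '[{"tx":0,"ty":0,"tz":0.1,"rx":0,"ry":0,"rz":0,"gripper":-1},{"tx":0,"ty":0,"tz":0.1,"rx":0,"ry":0,"rz":0,"gripper":-1},{"tx":0,"ty":0,"tz":0,"rx":0,"ry":0,"rz":0,"gripper":-1},{"tx":0,"ty":0,"tz":0,"rx":0,"ry":0,"rz":0,"gripper":-1}]'

```text
clock: 11.0
eef_pos: [518.6, -158.9, 53.6]
tcp_rot: [-3.141, 0.001, 2.996]
contact_force: [-1.6, -0.6, 4.1]
opening: 0.409
```

>>> move_arm --increments '[{"tx":0,"ty":0,"tz":0,"rx":0,"ry":0,"rz":0,"gripper":-0.1},{"tx":0,"ty":0,"tz":0,"rx":0,"ry":0,"rz":0,"gripper":0.1},{"tx":0,"ty":0,"tz":0,"rx":0,"ry":0,"rz":0,"gripper":0.3},{"tx":0,"ty":0,"tz":0,"rx":0,"ry":0,"rz":0,"gripper":0.6},{"tx":0,"ty":0,"tz":0,"rx":0,"ry":0,"rz":0,"gripper":0.6},{"tx":0,"ty":0,"tz":0,"rx":0,"ry":0,"rz":0,"gripper":0.6},{"tx":0,"ty":0,"tz":-1,"rx":0,"ry":0,"rz":0,"gripper":0.6},{"tx":0,"ty":0,"tz":-3,"rx":0,"ry":0,"rz":0,"gripper":0.6},{"tx":0,"ty":0,"tz":-3,"rx":0,"ry":0,"rz":0,"gripper":0.6},{"tx":0,"ty":0,"tz":-3,"rx":0,"ry":0,"rz":0,"gripper":-1},{"tx":-2,"ty":0,"tz":-3,"rx":0,"ry":0,"rz":0,"gripper":-1},{"tx":-2,"ty":0,"tz":0,"rx":0,"ry":0,"rz":0,"gripper":-1}]'

```text
clock: 12.2
eef_pos: [560.5, -165.3, 188.8]
tcp_rot: [-3.14, 0.008, 2.995]
contact_force: [0.2, 0.2, -0.3]
opening: 0.291
```

>>> move_arm --increments '[{"tx":0,"ty":0,"tz":0,"rx":0,"ry":0,"rz":0,"gripper":-1},{"tx":0,"ty":0,"tz":0,"rx":0,"ry":0,"rz":0,"gripper":-1},{"tx":0,"ty":0,"tz":0,"rx":0,"ry":0,"rz":0,"gripper":-1}]'

```text
clock: 12.5
eef_pos: [556.5, -164.1, 182.7]
tcp_rot: [3.141, -0.002, 2.995]
contact_force: [-0.0, 0.1, -1.0]
opening: 0.002
```

```bash
cat > chk.py <<'E'
from look import *
P,Rt,s=tool();print(P.round(1),np.round(s['tcp_rot'],4),np.round(s['contact_force'],1),s['clock'],s['opening'])
im,d=r.grab_frame('wrist');save('chk.png',im)
b=np.radians(-8.37);B=np.array([[np.cos(b),-np.sin(b)],[np.sin(b),np.cos(b)]])
c0=np.array([518.4,-158.0])
g=C4*[38/66,1]@B.T+c0
for n,p in zip('abcd',g):
    v=(np.r_[p,0]-P)@Rt; print(n,p.round(1),'tool cm',(v[:2]/10).round(2))
H=np.array(r.camera_model('wrist')['hand_eye']);m=r.camera_model('wrist')
def heights():
    "z of board face at pads from wrist depth"
    for n,p in zip('abcd',g):
        X=H[:3,:3].T@(Rt.T@(np.r_[p,46]-P)-H[:3,3]);t=np.arctan2(np.hypot(X[0],X[1]),X[2]);k=t*m['fx']/np.hypot(X[0],X[1])
        u,v=m['cx']+k*X[0],m['cy']+k*X[1]
        if 3<u<636 and 3<v<396:
            dd=np.median(d[int(v)-2:int(v)+3,int(u)-2:int(u)+3])
            W=P+Rt@(H[:3,:3]@(X/X[2]*dd)+H[:3,3]); print(n,'px',round(u),round(v),'z',W.round(1))
heights()
E
python3 chk.py
```

```text
[ 556.5 -164.1  182.7] [ 3.1413e+00 -2.0000e-03  2.9954e+00] [-0.   0.1 -1. ] 12.5 0.0020833161497545312
a [ 562.7 -118. ] tool cm [0.02 4.65]
b [ 549.3 -209. ] tool cm [ 0.02 -4.55]
c [ 474.1 -198. ] tool cm [ 7.62 -4.55]
d [ 487.5 -107. ] tool cm [7.62 4.65]
a px 371 187 z [ 562.7 -118.    46.1]
b px 274 187 z [ 549.3 -209.    46.1]
c px 272 106 z [ 474.1 -197.9   46.3]
d px 374 106 z [ 487.5 -107.    46.3]
```

Depth shows all four pads level at z≈46, i.e. the board is resting on the barbs. Pressing corner a.

>>> move_arm --increments '[{"tx":0,"ty":2.3,"tz":3,"rx":0,"ry":0,"rz":0,"gripper":-1},{"tx":0,"ty":2.35,"tz":4,"rx":0,"ry":0,"rz":0,"gripper":-1},{"tx":0,"ty":0,"tz":3,"rx":0,"ry":0,"rz":0,"gripper":-1},{"tx":0,"ty":0,"tz":2,"rx":0,"ry":0,"rz":0,"gripper":-1},{"tx":0,"ty":0,"tz":1,"rx":0,"ry":0,"rz":0,"gripper":-1},{"tx":0,"ty":0,"tz":0,"rx":0,"ry":0,"rz":0,"gripper":-1},{"tx":0,"ty":0,"tz":0,"rx":0,"ry":0,"rz":0,"gripper":-1}]'

```text
clock: 13.25
eef_pos: [564.8, -118.7, 53.9]
tcp_rot: [-3.142, 0.001, 2.995]
contact_force: [0.6, -0.0, -0.3]
opening: -0.0
```

>>> move_arm --increments '[{"tx":0,"ty":0,"tz":0.3,"rx":0,"ry":0,"rz":0,"gripper":-1},{"tx":0,"ty":0,"tz":0.2,"rx":0,"ry":0,"rz":0,"gripper":-1},{"tx":0,"ty":0,"tz":0.1,"rx":0,"ry":0,"rz":0,"gripper":-1},{"tx":0,"ty":0,"tz":0.1,"rx":0,"ry":0,"rz":0,"gripper":-1},{"tx":0,"ty":0,"tz":0.1,"rx":0,"ry":0,"rz":0,"gripper":-1},{"tx":0,"ty":0,"tz":0.1,"rx":0,"ry":0,"rz":0,"gripper":-1},{"tx":0,"ty":0,"tz":0,"rx":0,"ry":0,"rz":0,"gripper":-1}]'

```text
clock: 13.95
eef_pos: [564.8, -118.5, 44.5]
tcp_rot: [3.142, 0.0, 2.995]
contact_force: [-0.6, 0.3, 4.7]
opening: -0.003
```

>>> move_arm --increments '[{"tx":0,"ty":0,"tz":0.1,"rx":0,"ry":0,"rz":0,"gripper":-1},{"tx":0,"ty":0,"tz":0.1,"rx":0,"ry":0,"rz":0,"gripper":-1},{"tx":0,"ty":0,"tz":0.1,"rx":0,"ry":0,"rz":0,"gripper":-1},{"tx":0,"ty":0,"tz":0.1,"rx":0,"ry":0,"rz":0,"gripper":-1},{"tx":0,"ty":0,"tz":0,"rx":0,"ry":0,"rz":0,"gripper":-1}]'

```text
clock: 14.45
eef_pos: [564.8, -118.5, 40.2]
tcp_rot: [-3.142, 0.0, 2.995]
contact_force: [0.5, -0.6, 1.2]
opening: -0.0
```

>>> move_arm --increments '[{"tx":0,"ty":0,"tz":0.1,"rx":0,"ry":0,"rz":0,"gripper":-1},{"tx":0,"ty":0,"tz":0.1,"rx":0,"ry":0,"rz":0,"gripper":-1},{"tx":0,"ty":0,"tz":0,"rx":0,"ry":0,"rz":0,"gripper":-1},{"tx":0,"ty":0,"tz":0,"rx":0,"ry":0,"rz":0,"gripper":-1}]'

```text
clock: 14.85
eef_pos: [564.9, -118.5, 38.7]
tcp_rot: [3.142, 0.001, 2.995]
contact_force: [-1.0, 0.9, 7.4]
opening: -0.003
```

>>> move_arm --increments '[{"tx":0,"ty":0,"tz":0.1,"rx":0,"ry":0,"rz":0,"gripper":-1},{"tx":0,"ty":0,"tz":0,"rx":0,"ry":0,"rz":0,"gripper":-1},{"tx":0,"ty":0,"tz":0,"rx":0,"ry":0,"rz":0,"gripper":-1}]'

```text
clock: 15.15
eef_pos: [565.0, -118.6, 38.2]
tcp_rot: [-3.142, 0.001, 2.995]
contact_force: [-2.9, 0.8, 13.6]
opening: -0.001
```

>>> move_arm --increments '[{"tx":0,"ty":0,"tz":-3,"rx":0,"ry":0,"rz":0,"gripper":-1},{"tx":0,"ty":0,"tz":-4,"rx":0,"ry":0,"rz":0,"gripper":-1},{"tx":-0.2,"ty":-4.6,"tz":-2,"rx":0,"ry":0,"rz":0,"gripper":-1},{"tx":0,"ty":-4.6,"tz":0,"rx":0,"ry":0,"rz":0,"gripper":-1},{"tx":0,"ty":0,"tz":0,"rx":0,"ry":0,"rz":0,"gripper":-1},{"tx":0,"ty":0,"tz":0,"rx":0,"ry":0,"rz":0,"gripper":-1},{"tx":0,"ty":0,"tz":0,"rx":0,"ry":0,"rz":0,"gripper":-1}]'

```text
clock: 15.85
eef_pos: [552.6, -208.8, 126.5]
tcp_rot: [3.141, -0.001, 2.995]
contact_force: [-1.3, 0.4, 0.3]
opening: 0.003
```

```bash
python3 chk.py
```

```text
[ 552.6 -208.8  126.5] [ 3.1409e+00 -1.5000e-03  2.9953e+00] [-1.3  0.4  0.3] 15.85 0.0025584014096772505
a [ 562.7 -118. ] tool cm [0.31 9.12]
b [ 549.3 -209. ] tool cm [ 0.31 -0.08]
c [ 474.1 -198. ] tool cm [ 7.91 -0.08]
d [ 487.5 -107. ] tool cm [7.91 9.12]
a px 436 204 z [ 565.9 -115.3   38.3]
b px 321 204 z [ 549.  -209.    46.8]
c px 321 103 z [ 474.  -197.9   50.9]
d px 444 108 z [ 487.7 -105.8   43.1]
```

Corner a is clicked (hole a face ≈36.5). Now corner b.

>>> move_arm --increments '[{"tx":0.3,"ty":0,"tz":3,"rx":0,"ry":0,"rz":0,"gripper":-1},{"tx":0,"ty":0,"tz":3,"rx":0,"ry":0,"rz":0,"gripper":-1},{"tx":0,"ty":0,"tz":1.3,"rx":0,"ry":0,"rz":0,"gripper":-1},{"tx":0,"ty":0,"tz":0.3,"rx":0,"ry":0,"rz":0,"gripper":-1},{"tx":0,"ty":0,"tz":0.1,"rx":0,"ry":0,"rz":0,"gripper":-1},{"tx":0,"ty":0,"tz":0.1,"rx":0,"ry":0,"rz":0,"gripper":-1},{"tx":0,"ty":0,"tz":0.1,"rx":0,"ry":0,"rz":0,"gripper":-1},{"tx":0,"ty":0,"tz":0.1,"rx":0,"ry":0,"rz":0,"gripper":-1},{"tx":0,"ty":0,"tz":0,"rx":0,"ry":0,"rz":0,"gripper":-1}]'

```text
clock: 16.8
eef_pos: [550.4, -209.3, 47.6]
tcp_rot: [-3.141, 0.001, 2.995]
contact_force: [-0.9, 0.4, 0.6]
opening: 0.003
```

>>> move_arm --increments '[{"tx":0,"ty":0,"tz":0.1,"rx":0,"ry":0,"rz":0,"gripper":-1},{"tx":0,"ty":0,"tz":0.1,"rx":0,"ry":0,"rz":0,"gripper":-1},{"tx":0,"ty":0,"tz":0.1,"rx":0,"ry":0,"rz":0,"gripper":-1},{"tx":0,"ty":0,"tz":0.1,"rx":0,"ry":0,"rz":0,"gripper":-1},{"tx":0,"ty":0,"tz":0.1,"rx":0,"ry":0,"rz":0,"gripper":-1},{"tx":0,"ty":0,"tz":0,"rx":0,"ry":0,"rz":0,"gripper":-1}]'

```text
clock: 17.4
eef_pos: [550.0, -209.1, 41.9]
tcp_rot: [3.141, -0.0, 2.995]
contact_force: [0.7, 0.3, -0.3]
opening: 0.002
```

>>> move_arm --increments '[{"tx":0,"ty":0,"tz":0.1,"rx":0,"ry":0,"rz":0,"gripper":-1},{"tx":0,"ty":0,"tz":0.1,"rx":0,"ry":0,"rz":0,"gripper":-1},{"tx":0,"ty":0,"tz":0.1,"rx":0,"ry":0,"rz":0,"gripper":-1},{"tx":0,"ty":0,"tz":0,"rx":0,"ry":0,"rz":0,"gripper":-1}]'

```text
clock: 17.8
eef_pos: [550.1, -209.1, 39.0]
tcp_rot: [3.142, -0.0, 2.995]
contact_force: [-0.1, 0.3, 0.0]
opening: -0.004
```

>>> move_arm --increments '[{"tx":0,"ty":0,"tz":0.1,"rx":0,"ry":0,"rz":0,"gripper":-1},{"tx":0,"ty":0,"tz":0.1,"rx":0,"ry":0,"rz":0,"gripper":-1},{"tx":0,"ty":0,"tz":0,"rx":0,"ry":0,"rz":0,"gripper":-1},{"tx":0,"ty":0,"tz":0,"rx":0,"ry":0,"rz":0,"gripper":-1}]'

```text
clock: 18.2
eef_pos: [550.2, -209.2, 38.1]
tcp_rot: [-3.142, 0.0, 2.995]
contact_force: [-3.9, 1.4, 12.2]
opening: -0.003
```

>>> move_arm --increments '[{"tx":0,"ty":0,"tz":-3,"rx":0,"ry":0,"rz":0,"gripper":-1},{"tx":0,"ty":0,"tz":-4,"rx":0,"ry":0,"rz":0,"gripper":-1},{"tx":3.8,"ty":0,"tz":-2,"rx":0,"ry":0,"rz":0,"gripper":-1},{"tx":3.8,"ty":0,"tz":0,"rx":0,"ry":0,"rz":0,"gripper":-1},{"tx":0,"ty":0,"tz":0,"rx":0,"ry":0,"rz":0,"gripper":-1},{"tx":0,"ty":0,"tz":0,"rx":0,"ry":0,"rz":0,"gripper":-1},{"tx":0,"ty":0,"tz":0,"rx":0,"ry":0,"rz":0,"gripper":-1}]'

```text
clock: 18.9
eef_pos: [476.0, -198.4, 127.3]
tcp_rot: [-3.141, 0.001, 2.995]
contact_force: [-0.2, 0.3, -0.5]
opening: 0.002
```

```bash
python3 chk.py
```

```text
[ 476.  -198.4  127.3] [-3.1414e+00  1.0000e-03  2.9953e+00] [-0.2  0.3 -0.5] 18.9 0.0023156262908111593
a [ 562.7 -118. ] tool cm [-7.4   9.21]
b [ 549.3 -209. ] tool cm [-7.4   0.01]
c [ 474.1 -198. ] tool cm [0.2  0.01]
d [ 487.5 -107. ] tool cm [0.2  9.21]
a px 424 284 z [ 568.2 -115.8   38.7]
b px 322 287 z [ 466.6 -196.6  164.9]
c px 322 205 z [ 474.8 -198.1   44. ]
d px 436 205 z [ 488.2 -106.4   44.3]
```

a and b are home; the c/d end is at 44. Pressing c.

>>> move_arm --increments '[{"tx":0.2,"ty":0,"tz":3,"rx":0,"ry":0,"rz":0,"gripper":-1},{"tx":0,"ty":0,"tz":3,"rx":0,"ry":0,"rz":0,"gripper":-1},{"tx":0,"ty":0,"tz":1.6,"rx":0,"ry":0,"rz":0,"gripper":-1},{"tx":0,"ty":0,"tz":0.3,"rx":0,"ry":0,"rz":0,"gripper":-1},{"tx":0,"ty":0,"tz":0.1,"rx":0,"ry":0,"rz":0,"gripper":-1},{"tx":0,"ty":0,"tz":0.1,"rx":0,"ry":0,"rz":0,"gripper":-1},{"tx":0,"ty":0,"tz":0.1,"rx":0,"ry":0,"rz":0,"gripper":-1},{"tx":0,"ty":0,"tz":0.1,"rx":0,"ry":0,"rz":0,"gripper":-1},{"tx":0,"ty":0,"tz":0,"rx":0,"ry":0,"rz":0,"gripper":-1}]'

```text
clock: 19.85
eef_pos: [473.3, -197.9, 44.6]
tcp_rot: [-3.141, 0.001, 2.995]
contact_force: [0.5, 0.2, -0.5]
opening: 0.003
```

>>> move_arm --increments '[{"tx":0,"ty":0,"tz":0.1,"rx":0,"ry":0,"rz":0,"gripper":-1},{"tx":0,"ty":0,"tz":0.1,"rx":0,"ry":0,"rz":0,"gripper":-1},{"tx":0,"ty":0,"tz":0,"rx":0,"ry":0,"rz":0,"gripper":-1}]'

```text
clock: 20.15
eef_pos: [473.2, -197.9, 42.6]
tcp_rot: [-3.141, 0.0, 2.995]
contact_force: [-1.2, -0.2, 6.0]
opening: 0.001
```

>>> move_arm --increments '[{"tx":0,"ty":0,"tz":0.1,"rx":0,"ry":0,"rz":0,"gripper":-1},{"tx":0,"ty":0,"tz":0.1,"rx":0,"ry":0,"rz":0,"gripper":-1},{"tx":0,"ty":0,"tz":0,"rx":0,"ry":0,"rz":0,"gripper":-1}]'

```text
clock: 20.45
eef_pos: [473.2, -197.9, 40.8]
tcp_rot: [-3.141, 0.0, 2.995]
contact_force: [-1.7, -0.6, 6.3]
opening: 0.001
```

>>> move_arm --increments '[{"tx":0,"ty":0,"tz":0.1,"rx":0,"ry":0,"rz":0,"gripper":-1},{"tx":0,"ty":0,"tz":0.1,"rx":0,"ry":0,"rz":0,"gripper":-1},{"tx":0,"ty":0,"tz":0,"rx":0,"ry":0,"rz":0,"gripper":-1}]'

```text
clock: 20.75
eef_pos: [473.0, -197.8, 38.2]
tcp_rot: [3.142, 0.0, 2.995]
contact_force: [-0.4, 0.5, 0.4]
opening: 0.002
```

>>> move_arm --increments '[{"tx":0,"ty":0,"tz":0.1,"rx":0,"ry":0,"rz":0,"gripper":-1},{"tx":0,"ty":0,"tz":0.1,"rx":0,"ry":0,"rz":0,"gripper":-1},{"tx":0,"ty":0,"tz":0,"rx":0,"ry":0,"rz":0,"gripper":-1}]'

```text
clock: 21.05
eef_pos: [473.0, -197.8, 36.1]
tcp_rot: [3.142, -0.0, 2.995]
contact_force: [0.0, -0.1, -0.5]
opening: 0.0
```

>>> move_arm --increments '[{"tx":0,"ty":0,"tz":0.1,"rx":0,"ry":0,"rz":0,"gripper":-1},{"tx":0,"ty":0,"tz":0,"rx":0,"ry":0,"rz":0,"gripper":-1},{"tx":0,"ty":0,"tz":0,"rx":0,"ry":0,"rz":0,"gripper":-1}]'

```text
clock: 21.35
eef_pos: [473.0, -197.8, 35.9]
tcp_rot: [-3.142, -0.0, 2.995]
contact_force: [-3.5, 0.1, 12.9]
opening: 0.001
```

c is home at 36. Now d: raise, move over and check.

>>> move_arm --increments '[{"tx":0,"ty":0,"tz":-3,"rx":0,"ry":0,"rz":0,"gripper":-1},{"tx":0,"ty":0,"tz":-4,"rx":0,"ry":0,"rz":0,"gripper":-1},{"tx":0,"ty":4.6,"tz":-2,"rx":0,"ry":0,"rz":0,"gripper":-1},{"tx":0,"ty":4.6,"tz":0,"rx":0,"ry":0,"rz":0,"gripper":-1},{"tx":0,"ty":0,"tz":0,"rx":0,"ry":0,"rz":0,"gripper":-1},{"tx":0,"ty":0,"tz":0,"rx":0,"ry":0,"rz":0,"gripper":-1},{"tx":0,"ty":0,"tz":0,"rx":0,"ry":0,"rz":0,"gripper":-1}]'

```text
clock: 22.05
eef_pos: [486.2, -107.4, 124.9]
tcp_rot: [-3.141, -0.0, 2.996]
contact_force: [0.8, -1.5, -0.4]
opening: 0.002
```

```bash
python3 chk.py
```

```text
[ 486.2 -107.4  124.9] [-3.1413e+00 -5.0000e-04  2.9956e+00] [ 0.8 -1.5 -0.4] 22.05 0.0023668310086655034
a [ 562.7 -118. ] tool cm [-7.73  0.06]
b [ 549.3 -209. ] tool cm [-7.73 -9.14]
c [ 474.1 -198. ] tool cm [-0.13 -9.14]
d [ 487.5 -107. ] tool cm [-0.13  0.06]
a px 323 292 z [ 479.1 -105.8  162.7]
b px 221 288 z [ 555.4 -213.8   36.8]
c px 208 210 z [ 477.1 -202.3   36.7]
d px 323 210 z [ 491.1 -107.5   36.6]
```

d appears to have gone down with c. I'll press it to confirm.

>>> move_arm --increments '[{"tx":-0.1,"ty":0,"tz":3,"rx":0,"ry":0,"rz":0,"gripper":-1},{"tx":0,"ty":0,"tz":3,"rx":0,"ry":0,"rz":0,"gripper":-1},{"tx":0,"ty":0,"tz":1.8,"rx":0,"ry":0,"rz":0,"gripper":-1},{"tx":0,"ty":0,"tz":0.5,"rx":0,"ry":0,"rz":0,"gripper":-1},{"tx":0,"ty":0,"tz":0.2,"rx":0,"ry":0,"rz":0,"gripper":-1},{"tx":0,"ty":0,"tz":0.1,"rx":0,"ry":0,"rz":0,"gripper":-1},{"tx":0,"ty":0,"tz":0,"rx":0,"ry":0,"rz":0,"gripper":-1},{"tx":0,"ty":0,"tz":0,"rx":0,"ry":0,"rz":0,"gripper":-1}]'

```text
clock: 22.9
eef_pos: [488.0, -107.3, 39.9]
tcp_rot: [-3.141, 0.001, 2.995]
contact_force: [0.2, 0.3, -0.2]
opening: -0.004
```

>>> move_arm --increments '[{"tx":0,"ty":0,"tz":0.1,"rx":0,"ry":0,"rz":0,"gripper":-1},{"tx":0,"ty":0,"tz":0.1,"rx":0,"ry":0,"rz":0,"gripper":-1},{"tx":0,"ty":0,"tz":0,"rx":0,"ry":0,"rz":0,"gripper":-1}]'

```text
clock: 23.2
eef_pos: [487.4, -107.0, 37.2]
tcp_rot: [-3.142, 0.0, 2.996]
contact_force: [0.0, -0.9, 0.3]
opening: -0.002
```

>>> move_arm --increments '[{"tx":0,"ty":0,"tz":0.1,"rx":0,"ry":0,"rz":0,"gripper":-1},{"tx":0,"ty":0,"tz":0.1,"rx":0,"ry":0,"rz":0,"gripper":-1},{"tx":0,"ty":0,"tz":0,"rx":0,"ry":0,"rz":0,"gripper":-1}]'

```text
clock: 23.5
eef_pos: [487.5, -107.1, 36.0]
tcp_rot: [3.142, 0.0, 2.995]
contact_force: [-2.3, 1.1, 14.2]
opening: 0.001
```

d is hard at 36.0. Backing off for a final check.

>>> move_arm --increments '[{"tx":0,"ty":0,"tz":-3,"rx":0,"ry":0,"rz":0,"gripper":-1},{"tx":0,"ty":0,"tz":-4.5,"rx":0,"ry":0,"rz":0,"gripper":-1},{"tx":0,"ty":0,"tz":-4.5,"rx":0,"ry":0,"rz":0,"gripper":-1},{"tx":-3.8,"ty":-2.3,"tz":-1.5,"rx":0,"ry":0,"rz":0,"gripper":-1},{"tx":-3.8,"ty":-2.3,"tz":-1,"rx":0,"ry":0,"rz":0,"gripper":-1},{"tx":0,"ty":0,"tz":0,"rx":0,"ry":0,"rz":0,"gripper":-1},{"tx":0,"ty":0,"tz":0,"rx":0,"ry":0,"rz":0,"gripper":-1},{"tx":0,"ty":0,"tz":0,"rx":0,"ry":0,"rz":0,"gripper":-1},{"tx":0,"ty":0,"tz":0,"rx":0,"ry":0,"rz":0,"gripper":-1}]'

```text
clock: 24.4
eef_pos: [554.7, -162.8, 179.4]
tcp_rot: [3.141, -0.002, 2.996]
contact_force: [-0.7, 0.4, 0.2]
opening: -0.004
```

```bash
python3 chk.py; python3 -c "
import cv2;im=cv2.imread('pics/chk.png')[50:300,200:450];cv2.imwrite('pics/f.png',cv2.resize(im,(600,600),interpolation=cv2.INTER_CUBIC))"
```

```text
[ 554.7 -162.8  179.4] [ 3.1412e+00 -1.9000e-03  2.9958e+00] [-0.7  0.4  0.2] 24.4 -0.004204221715839556
a [ 562.7 -118. ] tool cm [-0.18  4.54]
b [ 549.3 -209. ] tool cm [-0.17 -4.66]
c [ 474.1 -198. ] tool cm [ 7.43 -4.65]
d [ 487.5 -107. ] tool cm [7.42 4.55]
a px 371 190 z [ 565.8 -116.9   36.6]
b px 273 190 z [ 551.9 -211.    36.7]
c px 270 108 z [ 474.2 -199.6   36.8]
d px 374 108 z [ 488.  -105.5   36.7]
```

View pics/f.png

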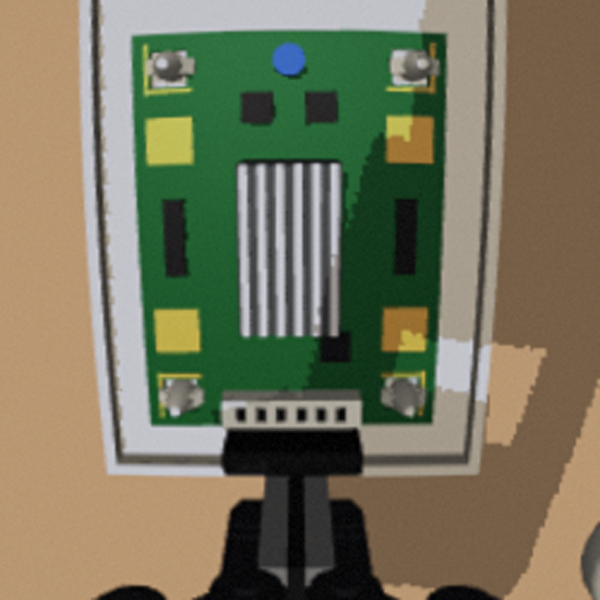

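The final picture shows all four posts through their holes with the barbs above the board, and the connector at the socket end. All pads are at z 36.6–36.8. Handing in.

```bash
python3 -c "
from rig import r
print(r.sign_off())"
```

```text
the job is handed in; nothing more can be done
None
```

The board is fitted in the tray and the job is handed in, at about 24.5 s of the 59 s allowed; the sign-off reports no verdict. I lifted the largest board (the one on the foam pad) by its finned block and lowered it onto the posts with its connector at the socket end. I then released it and pressed corners a, b and c in turn. Corner d went down together with c, and I pressed it afterwards to make sure.

**Last checks:**
- **Posts:** the last wrist picture shows all four posts through their holes with the barbs above the board.
- **Height:** depth at the four pads reads 36.6–36.8 mm, where fully home is 36. The fingers read 36.0 (d) and 35.9 (c) when pressed hard, so I take the 0.7 mm as camera offset.
- **Robot:** it stands clear of everything, with about 0 N on the tool.

**Failed or disagreed on the way:**
- The first two moves were refused as "invalid input" until every field was filled in.
- One early board measurement was about 7 mm out because the arm had not settled when the picture was taken. I repeated it before gripping.
- I did not measure the bystanders again at the end. No move came near them.

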